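# Put the plug gauges back into storage in order

### The arm

A 6-joint arm with a two-finger parallel gripper is mounted at the origin on the work surface. World frame = base frame: x ahead of the robot, y to its left, z up, the work surface at z = 0. Lengths are in m, angles in rad, forces in N, time in s.
With the tool pointing down it reaches from about 0.3 to 0.875 m from the base axis. Payload 6.4 kg.
Tool frame: the origin (TCP) lies between the finger pads; the fingertips stand 22 mm ahead of it and the grasp point (between the pads) lies 3 mm ahead of it; z points along the fingers, y is the line along which they close (so a half turn about z gives the same grasp; the last joint's range is limited). The gripper opens to 85 mm and grips with 20 to 120 N. Pads are 22 mm wide; open, the fingers measure 114 mm over their backs; the gripper's body (76 mm by 85 mm) begins 54 mm behind the grasp point. The pads swing forward as they close: fully open they stand 13 mm farther back than shut.
Start: joints at [-1.317, 0.181, 1.607, -0, 1.354, -0.206], TCP at [0.255, -0.515, 0.253] pointing down, gripper open.
Joint ranges: [-2.99, 2.99], [-0.89, 2.07], [0.3, 2.58], [-1.14, 4.28], [0, 2.63], [-3.12, 3.12]. Speed limits (rad/s): [2.57, 2.57, 3.01, 3.14, 3.14, 3.14].

### API

Orientations are given as a unit quaternion [w, x, y, z].
In Python, from bench import ctrl, imaging, workorder gives the robot as it stands.
- The arm moves only by the shell command python3 -m pendant 'ROWS' [OPENING]. ROWS is JSON, a list of rows, each a list of 4 numbers: the shift along the tool's x, y, z in cm, then the turn about the tool's z in degrees. In form: [[dx, dy, dz, roll], ...]. A call has 1 to 12 rows; each row is the pose to reach, as a shift and turn from the pose commanded when the call began, along the tool's axes at that moment; what a row does not reach only later rows make up. A row lasts 1/12 s, in which the tool goes at most 41.7 mm and 7.16 degrees, less where a joint would pass 70% of its speed; a pose out of reach is approached as far as the arm can. A call with a gripper value outside its range is refused whole. OPENING is the opening, from 0 (shut) to 1 (fully open), set as the call begins (- or left out, the last holds). The fingers move at their own pace and stop on an object; the grip force is fixed at half the most. Time passes only in rows, so rows that repeat a pose let the fingers close. It gives the time, the measured TCP pose, the force, the opening and the grip force at its end, in the units of the state.
- ctrl.get_obs(): the state, without advancing time (a new reading comes with each control period).
- imaging.camera(name): name is "scene" or "top" or "wrist"; returns the picture (480x640x3 uint8, red, green, blue); there is no depth.
- imaging.camera_info(name): a dict with "K" (3x3 intrinsics, pixels), "T" (4x4, takes a point from camera to world coordinates); the wrist camera has in their place "tool_from_camera" (4x4, takes a point from camera to tool coordinates, whose origin is the TCP and whose axes are the flange's). Camera axes: x right, y up, looking along -z (the intrinsics and any distortion apply to the point x, -y, -z); pixel columns grow to the right and rows downward; lengths in m; the calibration is good to about 2 mm. A picture is of the moment at which its call begins: read the wrist's pose just before it. camera_info takes no time and is no camera call.
- workorder.hand_in(): hands the job in; it is judged then, once.
The state is a dict: "time_s": time; "q": joint angles; "dq": joint speeds; "joint_efforts": joint torques, N m; "eef_pos": TCP position; "eef_rot": TCP orientation; "wrist_force": force on the tool from outside, world axes, zero at the start; "torque": the same for the moment, N m; "opening": opening from 0.0 (shut) to 1.0 (fully open); "grasp_force": force on a finger pad.
Only numpy, scipy, OpenCV 4.12 (cv2) and the standard library are available. Lean on these libraries where they do the work, as an engineer would, in place of code of your own. Each camera call takes 0.05 s, during which the arm holds its last target. There are 200 camera calls.

### The job

Move the four plug gauges from the green inspection rack into the pockets of the beige storage rack, one to a pocket, keeping their order as counted from the red-painted ends: the gauge nearest the red end of the green rack goes into the pocket nearest the red end of the beige rack, the next into the next, and so on. They are precision tools: keep them upright, set each one down gently on the floor of its pocket instead of dropping it, and leave all four standing there on their own.

Things in the scene. Friction and masses are not known exactly. Their poses are not given: they have to be found in the camera images.
- plug_yellow: Plug gauge with a yellow cap, loose, 0.2 to 0.33 kg, standing upright: a steel cylinder 28 mm in diameter and 45 mm tall below, then a round black handle 22 mm in diameter to 100 mm height, then a yellow cap of the same 22 mm diameter to 120 mm (its top). Origin at the centre of its foot, z up along its axis; its yaw means nothing.
- plug_blue: Plug gauge with a blue cap, loose, 0.2 to 0.33 kg, standing upright: a steel cylinder 28 mm in diameter and 45 mm tall below, then a round black handle 22 mm in diameter to 100 mm height, then a blue cap of the same 22 mm diameter to 120 mm (its top). Origin at the centre of its foot, z up along its axis; its yaw means nothing.
- plug_white: Plug gauge with a white cap, loose, 0.2 to 0.33 kg, standing upright: a steel cylinder 28 mm in diameter and 45 mm tall below, then a round black handle 22 mm in diameter to 100 mm height, then a white cap of the same 22 mm diameter to 120 mm (its top). Origin at the centre of its foot, z up along its axis; its yaw means nothing.
- plug_purple: Plug gauge with a purple cap, loose, 0.2 to 0.33 kg, standing upright: a steel cylinder 28 mm in diameter and 45 mm tall below, then a round black handle 22 mm in diameter to 100 mm height, then a purple cap of the same 22 mm diameter to 120 mm (its top). Origin at the centre of its foot, z up along its axis; its yaw means nothing.
- pad_yellow: Flat yellow pad, 50 x 50 x 8 mm, fixed on the green rack; plug_yellow stands on it at the start, within 5 mm of its centre. It marks the place in the row from which that gauge came. Origin at the centre of its underside, z up; its top is 8 mm above its origin and 20 mm above the table.
- pad_blue: Flat blue pad, 50 x 50 x 8 mm, fixed on the green rack; plug_blue stands on it at the start, within 5 mm of its centre. It marks the place in the row from which that gauge came. Origin at the centre of its underside, z up; its top is 8 mm above its origin and 20 mm above the table.
- pad_white: Flat white pad, 50 x 50 x 8 mm, fixed on the green rack; plug_white stands on it at the start, within 5 mm of its centre. It marks the place in the row from which that gauge came. Origin at the centre of its underside, z up; its top is 8 mm above its origin and 20 mm above the table.
- pad_purple: Flat purple pad, 50 x 50 x 8 mm, fixed on the green rack; plug_purple stands on it at the start, within 5 mm of its centre. It marks the place in the row from which that gauge came. Origin at the centre of its underside, z up; its top is 8 mm above its origin and 20 mm above the table.
- green_rack: Bright green inspection rack, a low fixed tray, 152 (x) by 298 mm (y); the end wall at its own +y is red. Origin on the table under the middle of the pad row. Pads at x = 0, y = +90 (nearest the red end), +30, -30, -90 mm, in an order that changes; pad tops 20 mm above the table. Rims to 30 mm. A lane behind (x = +38 to +102 mm) holds two loose steel rings, tops at 30 mm.
- beige_rack: Beige storage rack, fixed, 115 (x) by 284 mm (y); the end at its own -y is red. Origin on the table under the middle of its row of four empty pockets, 46 x 46 mm, 20 mm deep, centres at x = 0, y = -90 (nearest the red end), -30, +30, +90 mm; floors 12 mm, rims 32 mm above the table. A step behind (x = +40 to +75 mm) is 45 mm high, its steel pins reach 53 mm.

How it is judged:
By the outcome, as a careful person would: the job done as asked, in the order asked, and still so for the second after the job is handed in, with the robot touching nothing.
It also fails if it takes over 115 s, if anything falls off the work surface, if the arm or the gripper's body presses on something with over 40 N, if the wrist force passes 120 N, or if a joint passes its speed limit or range.

## Working session

There is one attempt and no reset: what is moved stays moved. The work goes in short steps, Python scripts to look and compute and a shell command to move; the robot and the scene stay as the last step left them, time stands still between calls to the robot, and variables do not carry over. Pictures are saved under pics/ and viewed, at most 14 in all, crops included, and the job is handed in when it is done.

```bash
mkdir -p pics; ls
python3 - <<'E'
from bench import ctrl,imaging
import cv2,numpy as np
np.set_printoptions(precision=4,suppress=True)
o=ctrl.get_obs();print(o)
for n in ("top","scene","wrist"):
    im=imaging.camera(n);cv2.imwrite(f"pics/{n}0.png",im[:,:,::-1]);i=imaging.camera_info(n)
    for k,v in i.items():print(n,k,v)
E
```

```text
pics
{'time_s': 0.0, 'q': array([-1.3173,  0.1815,  1.608 ,  0.    ,  1.3538, -0.2063]), 'dq': array([-0.0002, -0.0006, -0.002 , -0.0003,  0.0003,  0.0008]), 'joint_efforts': array([  0.0012, -44.4878, -35.1331,  -0.0002,   0.0092,  -0.    ]), 'eef_pos': array([ 0.2551, -0.5148,  0.2524]), 'eef_rot': array([-0.0009,  0.9737,  0.2279, -0.    ]), 'wrist_force': array([ 0.3783,  0.0787, -0.0932]), 'torque': array([-0.0442, -0.0237, -0.0473]), 'grasp_force': 0.0, 'opening': 1.0001184833352004}
top K [[468.2387   0.     320.1496]
 [  0.     468.2387 245.5745]
 [  0.       0.       1.    ]]
top T [[ 0.0128  0.9942 -0.1066  0.4413]
 [-0.9996  0.0153  0.0225  0.0072]
 [ 0.024   0.1063  0.994   0.8808]
 [ 0.      0.      0.      1.    ]]
scene K [[508.3996   0.     326.8889]
 [  0.     508.3996 237.4391]
 [  0.       0.       1.    ]]
scene T [[-0.5722 -0.5158  0.6376  1.0744]
 [ 0.8201 -0.3547  0.449   0.395 ]
 [-0.0054  0.7798  0.626   0.6137]
 [ 0.      0.      0.      1.    ]]
wrist K [[378.7413   0.     325.0743]
 [  0.     378.7413 238.9859]
 [  0.       0.       1.    ]]
wrist tool_from_camera [[-0.0004  0.9501  0.3119  0.0789]
 [ 1.     -0.0001  0.0016 -0.0022]
 [ 0.0015  0.3119 -0.9501 -0.1197]
 [ 0.      0.      0.      1.    ]]
```

View pics/top0.png

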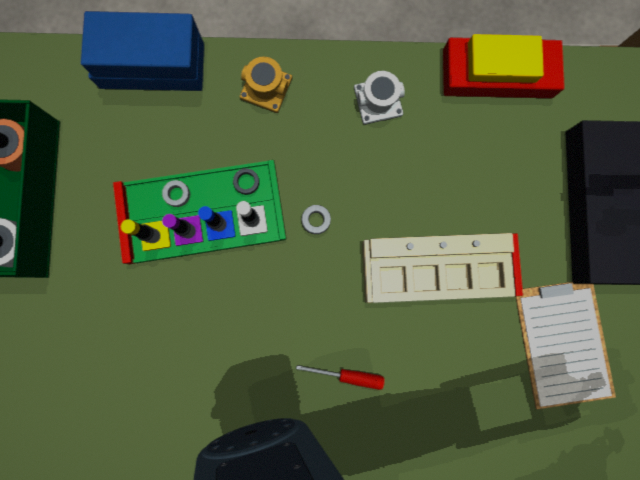

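View pics/scene0.png

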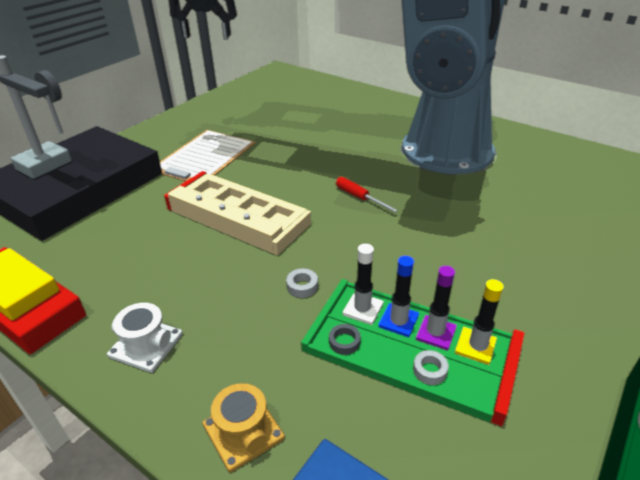

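Top view: green rack at left with its red end at left (col 122). From that end the caps are yellow (129,227), purple (170,221), blue (207,214) and white (244,209). The beige rack is at right with its red end at right (col 518) and pockets near (490,275), (458,277), (425,278) and (392,280). The scene view shows the same order.

```bash
cat > h.py <<'E'
import numpy as np,cv2
from bench import ctrl,imaging
from scipy.spatial.transform import Rotation as R
np.set_printoptions(precision=4,suppress=True)
def camT(n,o=None):
    i=imaging.camera_info(n)
    if 'T' in i: return i['K'],i['T']
    T=np.eye(4);q=o['eef_rot'];T[:3,:3]=R.from_quat([q[1],q[2],q[3],q[0]]).as_matrix();T[:3,3]=o['eef_pos']
    return i['K'],T@i['tool_from_camera']
def ray(K,T,p):
    return T[:3,:3]@np.array([(p[0]-K[0,2])/K[0,0],-(p[1]-K[1,2])/K[1,1],-1])
def onz(K,T,p,z):
    d=ray(K,T,p);return T[:3,3]+d*(z-T[2,3])/d[2]
def proj(K,T,P):
    c=T[:3,:3].T@(np.array(P)-T[:3,3]);return np.array([K[0,0]*c[0]/-c[2]+K[0,2],K[1,1]*-c[1]/-c[2]+K[1,2]])
def tool(o,P):
    "shift in cm in tool axes from measured TCP to P"
    q=o['eef_rot'];return R.from_quat([q[1],q[2],q[3],q[0]]).as_matrix().T@(np.array(P)-o['eef_pos'])*100
E
python3 - <<'E'
from h import *
im=cv2.imread('pics/top0.png');K,T=camT('top')
c=cv2.resize(im[225:310,355:530],None,fx=4.5,fy=4.5,interpolation=cv2.INTER_CUBIC)
d=cv2.resize(im[155:270,108:290],None,fx=4.3,fy=4.3,interpolation=cv2.INTER_CUBIC)
cv2.imwrite('pics/beige.png',c);cv2.imwrite('pics/green.png',d)
for p in [(490,275),(392,280)]:print(onz(K,T,p,.012))
for p in [(129,227),(170,221),(207,214),(244,209)]:print(onz(K,T,p,.14))
E
```

```text
[ 0.484  -0.3309  0.012 ]
[ 0.4722 -0.1469  0.012 ]
[0.5456 0.2934 0.14  ]
[0.5563 0.2295 0.14  ]
[0.5686 0.1715 0.14  ]
[0.5777 0.113  0.14  ]
```

View pics/beige.png

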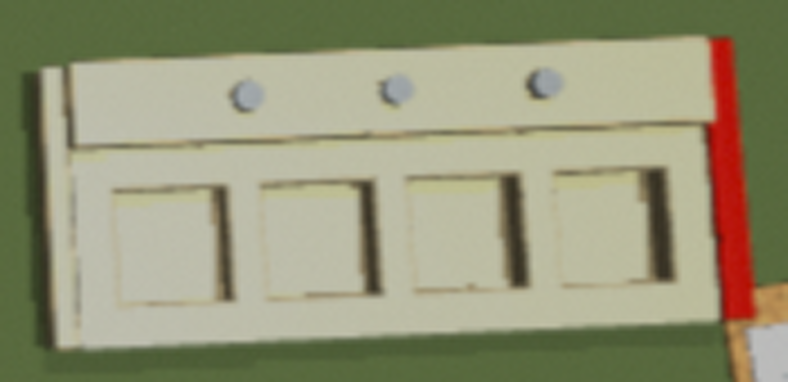

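View pics/green.png

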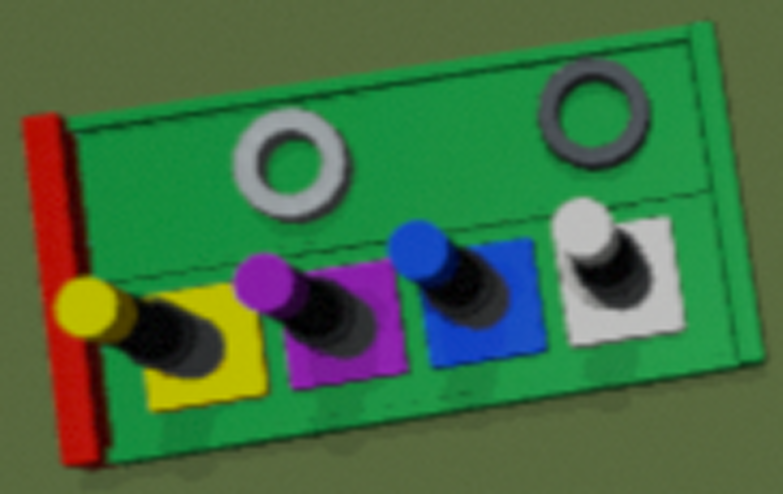

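The beige crop shows the pocket rims: rightmost at (553,173)-(675,281), leftmost at (111,190)-(234,300). In the green crop the cap tops are yellow (88,307), purple (265,284), blue (421,252) and white (582,228).

```bash
cat > meas.py <<'E'
from h import *
K,T=camT('top')
caps=[onz(K,T,((x+.5)/4.3-.5+108,(y+.5)/4.3-.5+155),.14) for x,y in [(88,307),(265,284),(421,252),(582,228)]]
f=lambda x,y:onz(K,T,((x+.5)/4.5-.5+355,(y+.5)/4.5-.5+225),.032)
p=[np.mean([f(*c) for c in q],0) for q in ([(553,173),(667,168),(675,281),(562,286)],[(405,179),(520,174),(528,287),(413,292)],[(259,184),(374,180),(383,294),(267,299)],[(111,190),(222,186),(234,300),(118,305)])]
if __name__=='__main__':
    caps=np.array(caps);p=np.array(p);print(caps,'\n',p)
    for a in (caps,p):
        d=np.diff(a,axis=0);print(np.linalg.norm(d,axis=1),np.degrees(np.arctan2(*(a[3]-a[0])[1::-1])))
    K,T=camT('scene')
    for c in caps:print('scene px',proj(K,T,c))
    im=cv2.imread('pics/scene0.png')
    for c in p:print('pocket scene px',proj(K,T,c))
    o=ctrl.get_obs();print(tool(o,[.2,-.55,.25]),o['q'])
E
python3 meas.py
```

```text
[[0.5472 0.2949 0.14  ]
 [0.5568 0.2307 0.14  ]
 [0.5698 0.1738 0.14  ]
 [0.5798 0.1147 0.14  ]] 
 [[ 0.483  -0.3252  0.032 ]
 [ 0.4798 -0.2647  0.032 ]
 [ 0.4764 -0.2053  0.032 ]
 [ 0.4732 -0.1446  0.032 ]]
[0.065  0.0583 0.06  ] -79.73551719530933
[0.0606 0.0595 0.0608] 93.12742960548786
scene px [493.5907 283.9846]
scene px [445.9206 269.5356]
scene px [404.79   259.2141]
scene px [365.2504 247.7272]
pocket scene px [207.93  186.431]
pocket scene px [230.2368 194.8694]
pocket scene px [253.2731 203.5358]
pocket scene px [277.9342 212.8743]
[-6.4935  0.7041  0.255 ] [-1.3173  0.1814  1.6078  0.      1.3538 -0.2063]
```

```bash
python3 -m pendant '[[3,-2.9,0,-6],[6,-5.8,0,-12],[9,-8.7,0,-18],[12,-11.6,0,-24],[15,-14.4,0,-31],[18,-17.3,0,-37],[21,-20.1,0,-43],[24,-23,0,-49],[26,-25,0,-56],[28,-27,0,-62],[30,-28.8,0,-68],[31,-29.8,0,-74]]' 1; python3 -c "
from meas import *
o=ctrl.get_obs();print(o['q'],tool(o,[*caps[0][:2],.25]))"
```

```text
time_s: 1.15
eef_pos: [0.4011, -0.108, 0.2532]
eef_rot: [-0.0, 0.638, 0.77, 0.0]
wrist_force: [-0.2, -0.2, 0.5]
opening: 1.001
grasp_force: 0.0
[-0.5512 -0.1981  1.9831  0.0008  1.3567 -0.7391] [36.8641 21.8696  0.3575]
```

```bash
python3 -m pendant '[[3.4,2,0,0],[6.9,4.1,0,0],[10.4,6.2,0,0],[13.9,8.3,0,0],[17.4,10.3,0,0],[20.9,12.4,0,0],[24.4,14.5,0,0],[27.9,16.6,0,0],[31.3,18.6,0,0],[34.3,20.4,0,0],[36.9,21.9,0.4,0],[36.9,21.9,0.4,0]]'; python3 -c "
from meas import *
o=ctrl.get_obs();im=imaging.camera('wrist');cv2.imwrite('pics/w1.png',im[:,:,::-1])
print(o['q'],o['eef_rot'],tool(o,[*caps[0][:2],.25]))
K,T=camT('wrist',o)
for c in caps:print(proj(K,T,c))"
```

```text
time_s: 2.15
eef_pos: [0.5501, 0.2963, 0.2477]
eef_rot: [-0.001, 0.639, 0.769, 0.0]
wrist_force: [-1.3, -2.5, -0.3]
opening: 0.999
grasp_force: 0.0
[0.3035 0.2946 1.4806 0.0018 1.3671 0.1188] [-0.0009  0.639   0.7692  0.0002] [-0.076  -0.3075 -0.2306]
[323.3694 251.6339]
[320.2069 339.9682]
[323.6818 408.4074]
[322.5789 470.3012]
```

View pics/w1.png

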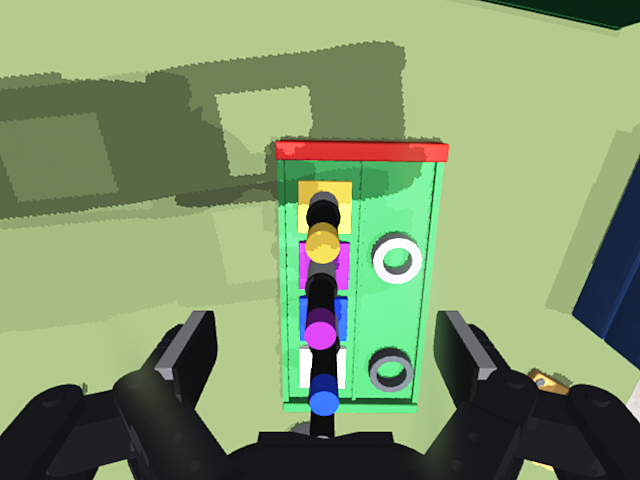

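The wrist view shows the yellow cap at (323,243), against a predicted (323,252), so it is a few mm farther along tool x. The fingers straddle the row and are clear of the neighbours.

```bash
python3 -m pendant '[[0.3,-0.3,1.5,0],[0.3,-0.3,3,0],[0.3,-0.3,4.6,0],[0.3,-0.3,6.2,0],[0.3,-0.3,7.8,0],[0.3,-0.3,9.4,0],[0.3,-0.3,11,0],[0.3,-0.3,12.4,0],[0.3,-0.3,13.5,0],[0.3,-0.3,14,0],[0.3,-0.3,14,0]]'&& python3 -m pendant '[[0,0,0,0],[0,0,0,0],[0,0,0,0],[0,0,0,0],[0,0,0,0],[0,0,0,0],[0,0,0,0],[0,0,0,0],[0,0,0,0],[0,0,0,0],[0,0,0,0],[0,0,0,0]]' 0;  python3 -c "
from meas import *
o=ctrl.get_obs();im=imaging.camera('wrist');cv2.imwrite('pics/w2.png',im[:,:,::-1])
print(o['q'],tool(o,[*caps[0][:2],.108]))"
```

```text
time_s: 3.12
eef_pos: [0.5456, 0.2932, 0.108]
eef_rot: [-0.001, 0.641, 0.768, -0.001]
wrist_force: [0.1, -0.5, -1.0]
opening: 0.997
grasp_force: 0.0
time_s: 4.12
eef_pos: [0.547, 0.2943, 0.11]
eef_rot: [0.0, 0.64, 0.768, 0.001]
wrist_force: [0.2, 0.4, 5.1]
opening: 0.24
grasp_force: 58.7
[0.3028 0.4367 1.5907 0.     1.1129 0.1221] [0.0624 0.0363 0.1997]
```

View pics/w2.png

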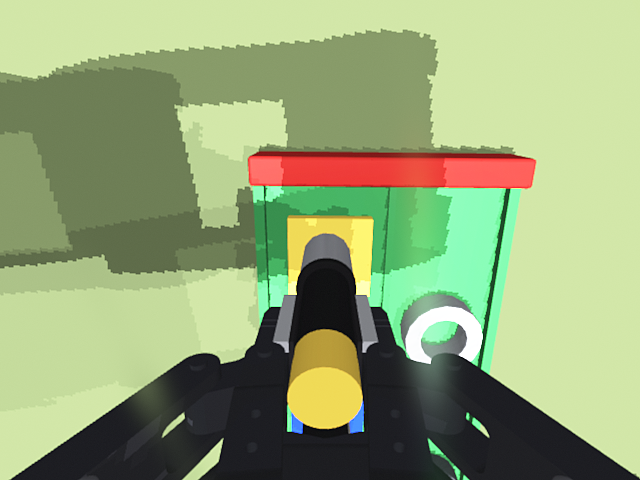

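Yellow is gripped centrally. The cap is at (325,390) and the pads are on both sides.

```bash
python3 -m pendant '[[0,0,-0.5,0],[0,0,-1.5,0],[0,0,-3,0],[0,0,-4.6,0],[0,0,-6.2,0],[0,0,-7.8,0],[0,0,-9.4,0],[0,0,-11,0],[0,0,-12.6,0],[0,0,-14,0],[0,0,-14.7,0],[0,0,-15,0]]';  python3 -c "
from meas import *
o=ctrl.get_obs()
print(o['q'],tool(o,[*p[0][:2],.26]))"
```

```text
time_s: 5.17
eef_pos: [0.5467, 0.2942, 0.2608]
eef_rot: [0.0, 0.64, 0.768, 0.001]
wrist_force: [0.6, -0.1, -1.9]
opening: 0.242
grasp_force: 58.7
[ 0.3027  0.2742  1.4793 -0.      1.3864  0.1222] [-59.7851 -17.3899   0.0384]
```

```bash
python3 -m pendant '[[-0.8,-0.2,0,0],[-2.4,-0.7,0,0],[-5,-1.5,0,1],[-8.5,-2.5,0,2],[-12,-3.5,0,3],[-15.5,-4.5,0,4],[-19,-5.5,0,5],[-22.5,-6.5,0,6],[-26,-7.6,0,7],[-29.5,-8.6,0,7.3],[-33,-9.6,0,7.3],[-36.5,-10.6,0,7.3]]';  python3 -c "
from meas import *
o=ctrl.get_obs()
print(o['eef_rot'],tool(o,[*p[0][:2],.26]))"
```

```text
time_s: 6.17
eef_pos: [0.5061, -0.0858, 0.258]
eef_rot: [-0.001, 0.688, 0.726, -0.0]
wrist_force: [0.5, 0.1, -2.2]
opening: 0.245
grasp_force: 58.8
[-0.001   0.6881  0.7256 -0.0005] [-23.7796  -3.5697  -0.2104]
```

```bash
python3 -m pendant '[[-3.3,-0.5,0,0],[-6.6,-1,0,0],[-9.9,-1.5,0,0],[-13,-2,0,0],[-16,-2.5,0,0],[-18.6,-2.9,0,0],[-20.8,-3.2,0,0],[-22.4,-3.5,0,0],[-23.4,-3.7,0,0],[-23.9,-3.7,0,0],[-23.9,-3.7,0,0],[-23.9,-3.7,0,0]]';  python3 -c "
from meas import *
o=ctrl.get_obs();im=imaging.camera('wrist');cv2.imwrite('pics/w3.png',im[:,:,::-1])
K,T=camT('wrist',o)
for c in p:print(proj(K,T,c))
print(o['eef_rot'],tool(o,[*p[0][:2],.10]))"
```

```text
time_s: 7.17
eef_pos: [0.4835, -0.3238, 0.259]
eef_rot: [-0.0, 0.688, 0.726, 0.0]
wrist_force: [1.2, 0.6, -1.9]
opening: 0.244
grasp_force: 58.8
[326.9142 208.5188]
[326.9593 142.012 ]
[326.8518  69.0129]
[326.9351 -14.8385]
[-0.0005  0.6879  0.7258  0.0002] [-0.1547 -0.049  15.8951]
```

View pics/w3.png

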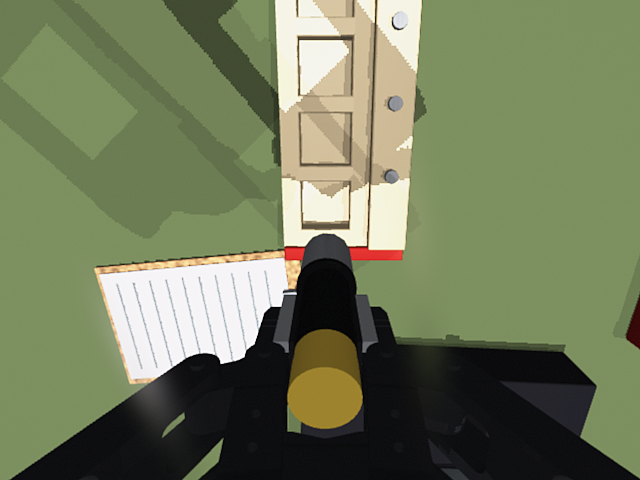

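The pocket centres appear at (326,204), (326,137) and (326,65), about 4 px above prediction. The gauge lines up with the row, so a +1 mm x nudge is enough.

```bash
python3 -m pendant '[[0.1,0,1,0],[0.1,0,2.7,0],[0.1,0,4.5,0],[0.1,0,6.3,0],[0.1,0,8.1,0],[0.1,0,9.9,0],[0.1,0,11.6,0],[0.1,0,13,0],[0.1,0,14.1,0],[0.1,0,14.8,0],[0.1,0,15.2,0],[0.1,0,15.2,0]]';  python3 -c "
from meas import *
o=ctrl.get_obs();im=imaging.camera('scene');im2=imaging.camera('wrist')
cv2.imwrite('pics/s1.png',np.hstack([cv2.resize(im[120:280,120:320],None,fx=2,fy=2),cv2.resize(im2[120:,140:500],(400,320))])[:,:,::-1])
print(o['wrist_force'],o['eef_pos'],tool(o,[*p[0][:2],.102]))"
```

```text
time_s: 8.22
eef_pos: [0.4833, -0.3231, 0.1066]
eef_rot: [-0.001, 0.688, 0.726, 0.0]
wrist_force: [0.0, -0.0, -1.2]
opening: 0.247
grasp_force: 58.8
[ 0.044  -0.0212 -1.2252] [ 0.4833 -0.3231  0.1066] [-0.209  -0.0325  0.456 ]
```

View pics/s1.png

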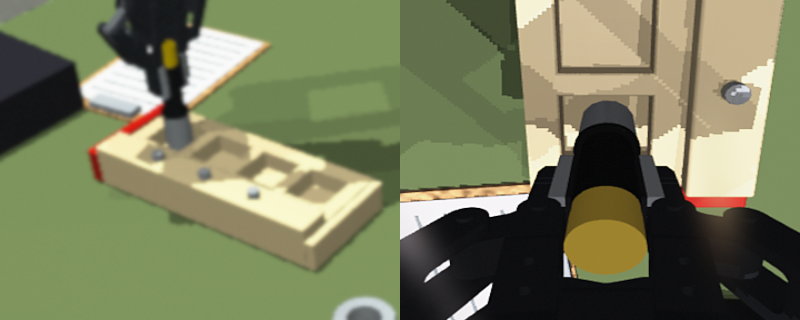

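Yellow is inside the red-end pocket, clear of the walls. I lower it slowly from here.

```bash
python3 -m pendant '[[0,0,0.1,0],[0,0,0.15,0],[0,0,0.2,0],[0,0,0.25,0],[0,0,0.3,0],[0,0,0.35,0],[0,0,0.4,0],[0,0,0.4,0]]'
```

```text
time_s: 8.98
eef_pos: [0.4833, -0.3236, 0.1031]
eef_rot: [-0.0, 0.688, 0.726, 0.0]
wrist_force: [-0.4, 0.9, -2.2]
opening: 0.236
grasp_force: 58.8
```

```bash
python3 -m pendant '[[0,0,0.05,0],[0,0,0.1,0],[0,0,0.1,0],[0,0,0.1,0]]';python3 -m pendant '[[0,0,0.03,0],[0,0,0.06,0],[0,0,0.06,0],[0,0,0.06,0]]'
```

```text
time_s: 9.32
eef_pos: [0.4834, -0.3236, 0.1022]
eef_rot: [-0.0, 0.688, 0.726, 0.0]
wrist_force: [-0.4, 0.7, -2.2]
opening: 0.237
grasp_force: 58.8
time_s: 9.65
eef_pos: [0.4835, -0.3238, 0.102]
eef_rot: [0.0, 0.688, 0.726, -0.0]
wrist_force: [-0.2, 0.6, 0.9]
opening: 0.245
grasp_force: 59.0
```

Contact: the weight came off the wrist. Release.

```bash
python3 -m pendant '[[0,0,0.04,0],[0,0,0.04,0],[0,0,0.04,0]]'; python3 -m pendant '[[0,0,0,0],[0,0,0,0],[0,0,0,0],[0,0,0,0],[0,0,0,0],[0,0,0,0],[0,0,0,0]]' 1; python3 -m pendant '[[0,0,-1,0],[0,0,-2.7,0],[0,0,-4.6,0],[0,0,-6.5,0],[0,0,-8.4,0],[0,0,-10.3,0],[0,0,-12.2,0],[0,0,-13.8,0],[0,0,-15,0],[0,0,-15.6,0],[0,0,-15.8,0]]'; python3 -c "
from meas import *
o=ctrl.get_obs();im=imaging.camera('wrist');cv2.imwrite('pics/w4.png',im[:,:,::-1])
print(o['q'],tool(o,[*(caps[1])[:2],.25]))"
```

```text
time_s: 9.9
eef_pos: [0.4836, -0.3239, 0.1019]
eef_rot: [0.0, 0.688, 0.726, -0.0]
wrist_force: [-2.0, 1.6, 5.0]
opening: 0.242
grasp_force: 59.4
time_s: 10.48
eef_pos: [0.4834, -0.3236, 0.1012]
eef_rot: [-0.0, 0.688, 0.726, 0.0]
wrist_force: [0.2, 0.0, -0.2]
opening: 0.997
grasp_force: 0.0
time_s: 11.4
eef_pos: [0.4838, -0.324, 0.2608]
eef_rot: [0.001, 0.688, 0.726, -0.0]
wrist_force: [-0.1, -0.8, -0.3]
opening: 1.0
grasp_force: 0.0
[-0.7939  0.1889  1.582   0.      1.3685 -0.847 ] [55.0021 10.2431  1.0086]
```

View pics/w4.png

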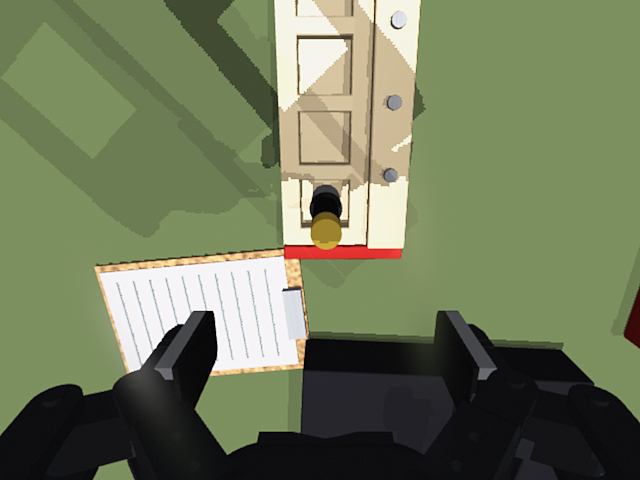

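Yellow stands upright in the red-end pocket, cap at (326,232). Next is purple.

```bash
python3 -m pendant '[[2,0.4,0,-1],[5.5,1,0,-2],[9.5,1.7,0,-3],[13.5,2.5,0,-4],[17.5,3.2,0,-5],[21.5,4,0,-6],[25.5,4.7,0,-7],[29.5,5.5,0,-7.3],[33.5,6.2,0,-7.3],[37.5,7,0,-7.3],[41.5,7.7,0,-7.3],[45,8.3,0.5,-7.3]]'; python3 -c "
from meas import *
o=ctrl.get_obs()
print(o['q'],tool(o,[*(caps[1])[:2],.25]))"
```

```text
time_s: 12.45
eef_pos: [0.5421, 0.1327, 0.2539]
eef_rot: [-0.0, 0.64, 0.768, 0.0]
wrist_force: [0.1, -0.0, 0.8]
opening: 1.002
grasp_force: 0.0
[ 0.0272  0.1429  1.6492  0.0003  1.3498 -0.1541] [9.3698 3.2154 0.3944]
```

```bash
python3 -m pendant '[[2.5,0.8,0,0],[5.3,1.7,0,0],[7.6,2.5,0,0],[9,3,0.3,0],[9.7,3.2,0.4,0],[9.7,3.2,0.4,0],[9.7,3.2,0.4,0]]'; python3 -c "
from meas import *
o=ctrl.get_obs();im=imaging.camera('wrist');cv2.imwrite('pics/w5.png',im[:,:,::-1])
K,T=camT('wrist',o)
h=cv2.cvtColor(im,cv2.COLOR_RGB2HSV);m=cv2.inRange(h,(140,110,80),(165,255,255))
n,l,s,c=cv2.connectedComponentsWithStats(m);print([(a,b) for a,b in zip(s[1:],c[1:]) if a[4]>100])
print(proj(K,T,caps[1]),o['eef_pos'],tool(o,[*(caps[1])[:2],.108]))"
```

```text
time_s: 13.03
eef_pos: [0.5561, 0.2305, 0.2494]
eef_rot: [-0.0, 0.64, 0.768, -0.001]
wrist_force: [0.0, -0.2, 0.1]
opening: 1.002
grasp_force: 0.0
[(array([ 305,  174,   53,   53, 1653], dtype=int32), array([331.6552, 193.4065])), (array([ 313,  221,   33,   40, 1044], dtype=int32), array([329.0402, 240.7711]))]
[329.4818 249.1894] [0.5561 0.2305 0.2494] [ 0.011   0.0978 14.1417]
```

```bash
python3 -m pendant '[[0.2,0.1,1.5,0],[0.2,0.1,3,0],[0.2,0.1,4.6,0],[0.2,0.1,6.2,0],[0.2,0.1,7.8,0],[0.2,0.1,9.4,0],[0.2,0.1,11,0],[0.2,0.1,12.4,0],[0.2,0.1,13.5,0],[0.2,0.1,14,0],[0.2,0.1,14,0]]'&& python3 -m pendant '[[0,0,0,0],[0,0,0,0],[0,0,0,0],[0,0,0,0],[0,0,0,0],[0,0,0,0],[0,0,0,0],[0,0,0,0],[0,0,0,0],[0,0,0,0]]' 0 && python3 -m pendant '[[0,0,-0.5,0],[0,0,-1.5,0],[0,0,-3,0],[0,0,-4.6,0],[0,0,-6.2,0],[0,0,-7.8,0],[0,0,-9.4,0],[0,0,-11,0],[0,0,-12.6,0],[0,0,-14,0],[0,0,-14.7,0],[0,0,-15,0]]';  python3 -c "
from meas import *
o=ctrl.get_obs()
print(o['q'],tool(o,[*p[1][:2],.26]))"
```

```text
time_s: 14.0
eef_pos: [0.5565, 0.2324, 0.1091]
eef_rot: [-0.001, 0.641, 0.768, -0.001]
wrist_force: [-0.2, -0.7, 0.5]
opening: 1.005
grasp_force: 0.0
time_s: 14.83
eef_pos: [0.5576, 0.2336, 0.111]
eef_rot: [0.0, 0.64, 0.768, 0.001]
wrist_force: [-0.3, 0.3, 4.7]
opening: 0.24
grasp_force: 58.7
time_s: 15.83
eef_pos: [0.5574, 0.2335, 0.2618]
eef_rot: [0.001, 0.64, 0.768, 0.001]
wrist_force: [-0.0, -0.5, -2.3]
opening: 0.247
grasp_force: 58.8
[ 0.2005  0.2371  1.5227 -0.      1.38    0.02  ] [-47.6178 -16.5793   0.146 ]
```

```bash
python3 -m pendant '[[-0.8,-0.2,0,0],[-2.4,-0.8,0,0],[-5,-1.7,0,1],[-8.5,-2.9,0,2],[-12,-4.2,0,3],[-15.5,-5.4,0,4],[-19,-6.6,0,5],[-22.5,-7.8,0,6],[-26,-9,0,7],[-29.5,-10.2,0,7.3],[-32.5,-11.3,0,7.3],[-35,-12.2,0,7.3]]';  python3 -c "
from meas import *
o=ctrl.get_obs()
print(o['eef_rot'],tool(o,[*p[1][:2],.26]))"
```

```text
time_s: 16.83
eef_pos: [0.4982, -0.1352, 0.259]
eef_rot: [-0.001, 0.689, 0.725, -0.001]
wrist_force: [0.9, 0.0, -2.4]
opening: 0.241
grasp_force: 58.9
[-0.001   0.6886  0.7251 -0.0006] [-12.8351  -2.5057  -0.1048]
```

```bash
python3 -m pendant '[[-2,-0.4,0,0],[-4.3,-0.9,0,0],[-6.6,-1.4,0,0],[-8.7,-1.8,0,0],[-10.5,-2.2,0,0],[-11.9,-2.5,0,0],[-12.7,-2.7,0,0],[-12.9,-2.7,0,0],[-12.9,-2.7,0,0],[-12.9,-2.7,0,0]]';  python3 -c "
from meas import *
o=ctrl.get_obs()
print(o['eef_pos'],tool(o,[*p[1][:2],.103]))"
```

```text
time_s: 17.67
eef_pos: [0.4798, -0.2622, 0.26]
eef_rot: [-0.0, 0.688, 0.726, 0.0]
wrist_force: [0.5, 0.6, -1.9]
opening: 0.246
grasp_force: 58.9
[ 0.4798 -0.2622  0.26  ] [-0.2596 -0.0098 15.6983]
```

```bash
python3 -m pendant '[[-0.1,0,1,0],[-0.1,0,2.7,0],[-0.1,0,4.5,0],[-0.1,0,6.3,0],[-0.1,0,8.1,0],[-0.1,0,9.9,0],[-0.1,0,11.6,0],[-0.1,0,13,0],[-0.1,0,14.1,0],[-0.1,0,14.8,0],[-0.1,0,15.2,0],[-0.1,0,15.2,0]]'; python3 -m pendant '[[0,0,0.05,0],[0,0,0.1,0],[0,0,0.15,0],[0,0,0.2,0],[0,0,0.25,0],[0,0,0.3,0],[0,0,0.35,0],[0,0,0.35,0],[0,0,0.35,0]]'
```

```text
time_s: 18.67
eef_pos: [0.4796, -0.2635, 0.1075]
eef_rot: [-0.001, 0.688, 0.726, -0.0]
wrist_force: [-0.2, -0.6, -2.5]
opening: 0.245
grasp_force: 58.9
time_s: 19.42
eef_pos: [0.4798, -0.264, 0.1047]
eef_rot: [-0.0, 0.688, 0.726, -0.0]
wrist_force: [-0.5, -1.1, -2.6]
opening: 0.247
grasp_force: 58.9
```

```bash
python3 -m pendant '[[0,0,0.05,0],[0,0,0.1,0],[0,0,0.12,0],[0,0,0.12,0]]'; python3 -m pendant '[[0,0,0.03,0],[0,0,0.05,0],[0,0,0.05,0],[0,0,0.05,0]]'
```

```text
time_s: 19.75
eef_pos: [0.4798, -0.264, 0.1035]
eef_rot: [-0.0, 0.688, 0.726, 0.0]
wrist_force: [-0.1, 0.0, -1.9]
opening: 0.24
grasp_force: 58.9
time_s: 20.08
eef_pos: [0.4798, -0.264, 0.1031]
eef_rot: [-0.0, 0.688, 0.726, 0.0]
wrist_force: [0.2, 0.8, -3.5]
opening: 0.242
grasp_force: 58.9
```

```bash
python3 -m pendant '[[0,0,0.03,0],[0,0,0.05,0],[0,0,0.05,0],[0,0,0.05,0]]'; python3 -m pendant '[[0,0,0.03,0],[0,0,0.05,0],[0,0,0.05,0],[0,0,0.05,0]]'
```

```text
time_s: 20.42
eef_pos: [0.4799, -0.2642, 0.103]
eef_rot: [0.0, 0.688, 0.726, -0.0]
wrist_force: [-0.9, 1.2, 3.0]
opening: 0.239
grasp_force: 59.4
time_s: 20.75
eef_pos: [0.4801, -0.2642, 0.103]
eef_rot: [0.0, 0.688, 0.726, -0.0]
wrist_force: [-2.8, 1.6, 7.0]
opening: 0.242
grasp_force: 59.9
```

Purple is on the floor. Release, lift and go back for blue.

```bash
python3 -m pendant '[[0,0,0,0],[0,0,0,0],[0,0,0,0],[0,0,0,0],[0,0,0,0],[0,0,0,0],[0,0,0,0]]' 1; python3 -m pendant '[[0,0,-1,0],[0,0,-2.7,0],[0,0,-4.6,0],[0,0,-6.5,0],[0,0,-8.4,0],[0,0,-10.3,0],[0,0,-12.2,0],[0,0,-13.8,0],[0,0,-15,0],[0,0,-15.6,0],[0,0,-15.8,0]]'; python3 -c "
from meas import *
o=ctrl.get_obs();im=imaging.camera('wrist');cv2.imwrite('pics/w6.png',im[:,:,::-1])
print(o['q'],tool(o,[*(caps[2])[:2],.25]))"
```

```text
time_s: 21.33
eef_pos: [0.4798, -0.2641, 0.102]
eef_rot: [-0.0, 0.688, 0.726, -0.0]
wrist_force: [-0.2, -0.6, -0.0]
opening: 0.999
grasp_force: 0.0
time_s: 22.25
eef_pos: [0.4802, -0.2644, 0.2616]
eef_rot: [0.001, 0.688, 0.726, 0.0]
wrist_force: [0.6, -0.4, -0.5]
opening: 0.999
grasp_force: 0.0
[-0.7198  0.1124  1.6674  0.      1.3597 -0.773 ] [43.284  11.2703  1.1091]
```

View pics/w6.png

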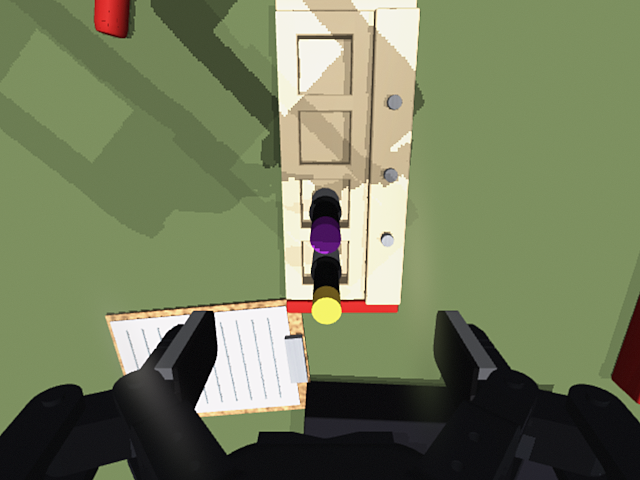

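Purple (325,235) and yellow (326,310) both stand upright in adjacent pockets.

```bash
python3 -m pendant '[[2,0.5,0,-1],[5,1.3,0,-2],[8.5,2.2,0,-3],[12,3.1,0,-4],[15.5,4,0,-5],[19,4.9,0,-6],[22.5,5.9,0,-7],[26,6.8,0,-7.3],[29.5,7.7,0,-7.3],[33,8.6,0,-7.3],[36,9.4,0.3,-7.3],[38,9.9,0.5,-7.3]]'; python3 -c "
from meas import *
o=ctrl.get_obs()
print(o['q'],tool(o,[*(caps[2])[:2],.25]))"
```

```text
time_s: 23.3
eef_pos: [0.5579, 0.1237, 0.2535]
eef_rot: [-0.001, 0.64, 0.769, -0.0]
wrist_force: [-0.7, 0.8, -0.0]
opening: 1.001
grasp_force: 0.0
[ 0.0101  0.174   1.6144  0.0008  1.3554 -0.1725] [4.7162 2.0791 0.3541]
```

```bash
python3 -m pendant '[[1.8,0.7,0,0],[3.5,1.5,0,0],[4.6,2,0.3,0],[5,2.1,0.3,0],[5,2.1,0.3,0],[5,2.1,0.3,0]]'; python3 -c "
from meas import *
o=ctrl.get_obs();im=imaging.camera('wrist');cv2.imwrite('pics/w7.png',im[:,:,::-1])
K,T=camT('wrist',o)
h=cv2.cvtColor(im,cv2.COLOR_RGB2HSV);m=cv2.inRange(h,(105,130,80),(125,255,255))
n,l,s,c=cv2.connectedComponentsWithStats(m);print([(a,b) for a,b in zip(s[1:],c[1:]) if a[4]>100])
print(proj(K,T,caps[2]),o['eef_pos'],tool(o,[*(caps[2])[:2],.108]))"
```

```text
time_s: 23.8
eef_pos: [0.5698, 0.1731, 0.2514]
eef_rot: [-0.0, 0.641, 0.768, -0.001]
wrist_force: [0.3, -0.2, 0.2]
opening: 0.997
grasp_force: 0.0
[(array([ 300,  174,   54,   84, 2705], dtype=int32), array([326.2181, 211.6096]))]
[328.3858 247.0964] [0.5698 0.1731 0.2514] [ 0.0826  0.0279 14.3406]
```

```bash
python3 -m pendant '[[0.2,0,1.5,0],[0.2,0,3,0],[0.2,0,4.6,0],[0.2,0,6.2,0],[0.2,0,7.8,0],[0.2,0,9.4,0],[0.2,0,11,0],[0.2,0,12.4,0],[0.2,0,13.5,0],[0.2,0,14.1,0],[0.2,0,14.1,0]]'&& python3 -m pendant '[[0,0,0,0],[0,0,0,0],[0,0,0,0],[0,0,0,0],[0,0,0,0],[0,0,0,0],[0,0,0,0],[0,0,0,0],[0,0,0,0],[0,0,0,0]]' 0 && python3 -m pendant '[[0,0,-0.5,0],[0,0,-1.5,0],[0,0,-3,0],[0,0,-4.6,0],[0,0,-6.2,0],[0,0,-7.8,0],[0,0,-9.4,0],[0,0,-11,0],[0,0,-12.6,0],[0,0,-14,0],[0,0,-14.7,0],[0,0,-15,0]]';  python3 -c "
from meas import *
o=ctrl.get_obs()
print(o['q'],tool(o,[*p[2][:2],.26]))"
```

```text
time_s: 24.77
eef_pos: [0.569, 0.1748, 0.1098]
eef_rot: [-0.001, 0.641, 0.768, -0.001]
wrist_force: [-0.8, 0.4, -0.6]
opening: 1.0
grasp_force: 0.0
time_s: 25.6
eef_pos: [0.5704, 0.1757, 0.1118]
eef_rot: [0.0, 0.64, 0.768, 0.001]
wrist_force: [0.8, 0.7, 5.8]
opening: 0.242
grasp_force: 58.8
time_s: 26.6
eef_pos: [0.5701, 0.1756, 0.2625]
eef_rot: [0.001, 0.64, 0.768, 0.001]
wrist_force: [-0.2, -0.8, -2.2]
opening: 0.243
grasp_force: 58.7
[ 0.1001  0.2195  1.5424 -0.0001  1.3781 -0.0805] [-35.7877 -16.0568   0.2355]
```

```bash
python3 -m pendant '[[-0.7,-0.3,0,0],[-2.1,-1,0,0],[-4.6,-2.1,0,1],[-7.9,-3.5,0,2],[-11.4,-5.1,0,3],[-15,-6.7,0,4],[-18.6,-8.3,0,5],[-22.1,-9.9,0,6],[-25.7,-11.5,0,7],[-29,-13,0,7.3],[-31.8,-14.3,0,7.3],[-33.7,-15.1,0,7.3]]'; python3 -m pendant '[[-1.1,-0.3,0,0],[-1.8,-0.5,0,0],[-2.1,-0.6,0,0],[-2.1,-0.6,0,0],[-2.1,-0.6,0,0]]'; python3 -c "
from meas import *
o=ctrl.get_obs()
print(o['eef_rot'],tool(o,[*p[2][:2],.1038]))"
```

```text
time_s: 27.6
eef_pos: [0.4797, -0.1858, 0.2598]
eef_rot: [-0.001, 0.689, 0.725, -0.001]
wrist_force: [0.1, 0.3, -2.1]
opening: 0.241
grasp_force: 58.8
time_s: 28.02
eef_pos: [0.4771, -0.2033, 0.2608]
eef_rot: [-0.0, 0.688, 0.726, 0.0]
wrist_force: [0.4, 0.6, -1.5]
opening: 0.246
grasp_force: 58.8
[-0.0004  0.6877  0.726   0.0002] [-0.2078 -0.0712 15.7001]
```

```bash
python3 -m pendant '[[0,0,1,0],[0,0,2.7,0],[0,0,4.5,0],[0,0,6.3,0],[0,0,8.1,0],[0,0,9.9,0],[0,0,11.6,0],[0,0,13,0],[0,0,14.1,0],[0,0,14.8,0],[0,0,15.2,0],[0,0,15.2,0]]'; python3 -m pendant '[[0,0,0.05,0],[0,0,0.1,0],[0,0,0.15,0],[0,0,0.2,0],[0,0,0.25,0],[0,0,0.3,0],[0,0,0.35,0],[0,0,0.4,0],[0,0,0.4,0]]'
```

```text
time_s: 29.02
eef_pos: [0.4767, -0.2038, 0.1083]
eef_rot: [-0.001, 0.688, 0.726, -0.0]
wrist_force: [-1.5, -0.3, -2.4]
opening: 0.24
grasp_force: 58.8
time_s: 29.77
eef_pos: [0.4769, -0.2043, 0.105]
eef_rot: [-0.0, 0.688, 0.726, 0.0]
wrist_force: [-0.5, -0.5, -1.4]
opening: 0.247
grasp_force: 58.8
```

```bash
python3 -m pendant '[[0,0,0.04,0],[0,0,0.08,0],[0,0,0.1,0],[0,0,0.1,0]]'; python3 -m pendant '[[0,0,0.03,0],[0,0,0.05,0],[0,0,0.05,0],[0,0,0.05,0]]'
```

```text
time_s: 30.1
eef_pos: [0.4769, -0.2043, 0.104]
eef_rot: [-0.0, 0.688, 0.726, -0.0]
wrist_force: [-0.5, 0.0, -1.7]
opening: 0.243
grasp_force: 58.8
time_s: 30.43
eef_pos: [0.477, -0.2044, 0.1038]
eef_rot: [0.0, 0.688, 0.726, 0.0]
wrist_force: [-0.6, 0.3, 0.2]
opening: 0.242
grasp_force: 59.0
```

Contact at the expected height. A little more, then release and lift.

```bash
python3 -m pendant '[[0,0,0.03,0],[0,0,0.05,0],[0,0,0.05,0],[0,0,0.05,0]]'; python3 -m pendant '[[0,0,0,0],[0,0,0,0],[0,0,0,0],[0,0,0,0],[0,0,0,0],[0,0,0,0],[0,0,0,0]]' 1; python3 -m pendant '[[0,0,-1,0],[0,0,-2.7,0],[0,0,-4.6,0],[0,0,-6.5,0],[0,0,-8.4,0],[0,0,-10.3,0],[0,0,-12.2,0],[0,0,-13.8,0],[0,0,-15,0],[0,0,-15.6,0],[0,0,-15.8,0]]'; python3 -c "
from meas import *
o=ctrl.get_obs()
print(o['q'],tool(o,[*(caps[3])[:2],.25]))"
```

```text
time_s: 30.77
eef_pos: [0.4772, -0.2045, 0.1037]
eef_rot: [0.0, 0.688, 0.726, -0.0]
wrist_force: [-1.9, 1.2, 5.7]
opening: 0.243
grasp_force: 59.5
time_s: 31.35
eef_pos: [0.4769, -0.2043, 0.103]
eef_rot: [-0.0, 0.688, 0.726, 0.0]
wrist_force: [-0.1, -0.2, 0.2]
opening: 1.003
grasp_force: 0.0
time_s: 32.27
eef_pos: [0.4773, -0.2046, 0.2625]
eef_rot: [0.001, 0.688, 0.726, 0.0]
wrist_force: [0.0, -0.3, -0.2]
opening: 1.004
grasp_force: 0.0
[-0.6337  0.0459  1.7367  0.      1.3569 -0.6869] [31.3358 11.9326  1.2286]
```

```bash
python3 -m pendant '[[1.5,0.5,0,-1],[4,1.5,0,-2],[7.5,2.9,0,-3],[11,4.2,0,-4],[14.5,5.5,0,-5],[18,6.9,0,-6],[21.5,8.2,0,-7],[25,9.5,0.3,-7.3],[28,10.7,0.6,-7.3],[30.3,11.6,0.9,-7.3],[31.3,11.9,0.9,-7.3],[31.3,11.9,0.9,-7.3]]'; python3 -c "
from meas import *
o=ctrl.get_obs();im=imaging.camera('wrist');cv2.imwrite('pics/w8.png',im[:,:,::-1])
K,T=camT('wrist',o)
print(proj(K,T,caps[3]),o['eef_pos'],tool(o,[*(caps[3])[:2],.11]))"
```

```text
time_s: 33.27
eef_pos: [0.5786, 0.1166, 0.2506]
eef_rot: [-0.001, 0.639, 0.769, -0.001]
wrist_force: [-0.9, -0.4, 0.7]
opening: 0.999
grasp_force: 0.0
[329.8108 251.9801] [0.5786 0.1166 0.2506] [-0.2282  0.1237 14.0641]
```

View pics/w8.png

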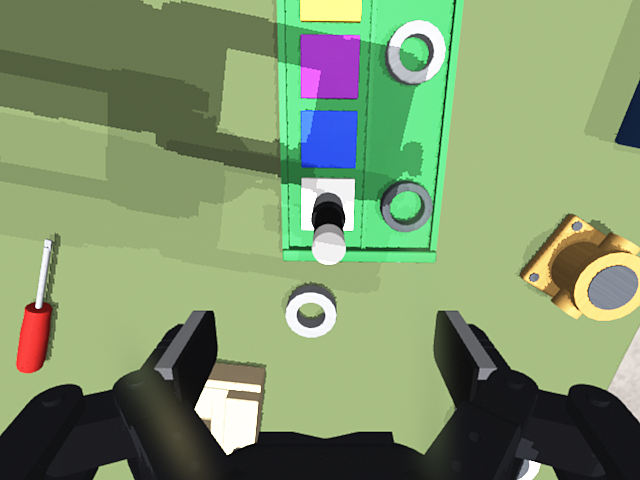

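The white cap is at (329,247) against a predicted (330,252), so it matches within 3 mm. Nothing is in the fingers' way.

```bash
python3 -m pendant '[[0,0.1,1.5,0],[0,0.1,3,0],[0,0.1,4.6,0],[0,0.1,6.2,0],[0,0.1,7.8,0],[0,0.1,9.4,0],[0,0.1,11,0],[0,0.1,12.4,0],[0,0.1,13.5,0],[0,0.1,14.1,0],[0,0.1,14.1,0]]'&& python3 -m pendant '[[0,0,0,0],[0,0,0,0],[0,0,0,0],[0,0,0,0],[0,0,0,0],[0,0,0,0],[0,0,0,0],[0,0,0,0],[0,0,0,0],[0,0,0,0]]' 0 && python3 -m pendant '[[0,0,-0.5,0],[0,0,-1.5,0],[0,0,-3,0],[0,0,-4.6,0],[0,0,-6.2,0],[0,0,-7.8,0],[0,0,-9.4,0],[0,0,-11,0],[0,0,-12.6,0],[0,0,-14,0],[0,0,-14.7,0],[0,0,-15,0]]';  python3 -c "
from meas import *
o=ctrl.get_obs()
print(o['q'],tool(o,[*p[3][:2],.26]))"
```

```text
time_s: 34.23
eef_pos: [0.5791, 0.1136, 0.1097]
eef_rot: [-0.001, 0.641, 0.768, -0.001]
wrist_force: [-0.9, -0.6, -0.6]
opening: 1.002
grasp_force: 0.0
time_s: 35.07
eef_pos: [0.5807, 0.1148, 0.1118]
eef_rot: [0.0, 0.64, 0.768, 0.0]
wrist_force: [-0.8, 1.3, 5.4]
opening: 0.239
grasp_force: 58.7
time_s: 36.07
eef_pos: [0.5804, 0.1148, 0.2626]
eef_rot: [0.001, 0.64, 0.768, 0.001]
wrist_force: [0.4, 0.7, -2.4]
opening: 0.242
grasp_force: 58.8
[-0.0052  0.2086  1.5552 -0.      1.376  -0.1858] [-23.5821 -15.2113   0.2408]
```

```bash
python3 -m pendant '[[-0.6,-0.4,0,0],[-1.9,-1.2,0,0],[-4,-2.6,0,1],[-6.5,-4.2,0,2],[-9.2,-6,0,3],[-12,-7.8,0,4],[-14.8,-9.6,0,5],[-17.5,-11.3,0,6],[-20,-12.9,0,7],[-22,-14.2,0,7.3],[-23.2,-15,0,7.3],[-23.5,-15.2,0,7.3]]'; python3 -m pendant '[[0,0,0,0],[0,0,0,0],[0,0,0,0]]'; python3 -c "
from meas import *
o=ctrl.get_obs()
print(o['eef_rot'],tool(o,[*p[3][:2],.1038]))"
```

```text
time_s: 37.07
eef_pos: [0.4709, -0.1459, 0.2598]
eef_rot: [-0.001, 0.689, 0.725, -0.001]
wrist_force: [0.5, 0.5, -2.7]
opening: 0.24
grasp_force: 59.0
time_s: 37.32
eef_pos: [0.4728, -0.1429, 0.2606]
eef_rot: [-0.0, 0.688, 0.726, 0.0]
wrist_force: [0.7, 0.5, -2.6]
opening: 0.242
grasp_force: 59.0
[-0.0005  0.6878  0.7259  0.0001] [-0.179   0.0376 15.6845]
```

```bash
python3 -m pendant '[[-0.1,0,1,0],[-0.1,0,2.7,0],[-0.1,0,4.5,0],[-0.1,0,6.3,0],[-0.1,0,8.1,0],[-0.1,0,9.9,0],[-0.1,0,11.6,0],[-0.1,0,13,0],[-0.1,0,14.1,0],[-0.1,0,14.8,0],[-0.1,0,15.2,0],[-0.1,0,15.2,0]]'; python3 -m pendant '[[0,0,0.05,0],[0,0,0.1,0],[0,0,0.15,0],[0,0,0.2,0],[0,0,0.25,0],[0,0,0.3,0],[0,0,0.35,0],[0,0,0.4,0],[0,0,0.4,0]]';python3 -m pendant '[[0,0,0.04,0],[0,0,0.08,0],[0,0,0.1,0],[0,0,0.1,0]]'
```

```text
time_s: 38.32
eef_pos: [0.4726, -0.1443, 0.1083]
eef_rot: [-0.001, 0.688, 0.726, -0.0]
wrist_force: [-1.1, -0.3, -1.7]
opening: 0.241
grasp_force: 59.0
time_s: 39.07
eef_pos: [0.4728, -0.1447, 0.105]
eef_rot: [-0.0, 0.688, 0.726, -0.0]
wrist_force: [0.2, 0.5, -2.7]
opening: 0.24
grasp_force: 59.0
time_s: 39.4
eef_pos: [0.4728, -0.1447, 0.104]
eef_rot: [-0.0, 0.688, 0.726, -0.0]
wrist_force: [-0.1, 0.3, -2.9]
opening: 0.243
grasp_force: 59.0
```

```bash
python3 -m pendant '[[0,0,0.03,0],[0,0,0.05,0],[0,0,0.05,0],[0,0,0.05,0]]'; python3 -m pendant '[[0,0,0.03,0],[0,0,0.05,0],[0,0,0.05,0],[0,0,0.05,0]]'
```

```text
time_s: 39.73
eef_pos: [0.4729, -0.1448, 0.1038]
eef_rot: [0.0, 0.688, 0.726, -0.0]
wrist_force: [-0.8, 0.9, 0.9]
opening: 0.242
grasp_force: 59.3
time_s: 40.07
eef_pos: [0.473, -0.1449, 0.1038]
eef_rot: [0.0, 0.688, 0.726, -0.0]
wrist_force: [-2.1, 1.7, 6.6]
opening: 0.242
grasp_force: 59.9
```

White is on the floor. Release, lift and check.

```bash
python3 -m pendant '[[0,0,0,0],[0,0,0,0],[0,0,0,0],[0,0,0,0],[0,0,0,0],[0,0,0,0],[0,0,0,0]]' 1; python3 -m pendant '[[0,0,-1,0],[0,0,-2.7,0],[0,0,-4.6,0],[0,0,-6.5,0],[0,0,-8.4,0],[0,0,-10.3,0],[0,0,-12.2,0],[0,0,-13.8,0],[0,0,-15,0],[0,0,-15.6,0],[0,0,-15.8,0],[0,0,-15.8,0]]'; python3 -c "
from meas import *
a=imaging.camera('scene')[100:300,100:350];b=imaging.camera('wrist')
cv2.imwrite('pics/end.png',np.hstack([cv2.resize(a,(400,320)),cv2.resize(b,(400,320))])[:,:,::-1])"
```

```text
time_s: 40.65
eef_pos: [0.4728, -0.1447, 0.103]
eef_rot: [-0.0, 0.688, 0.726, 0.0]
wrist_force: [0.1, -0.3, -0.5]
opening: 1.004
grasp_force: 0.0
time_s: 41.65
eef_pos: [0.4729, -0.1448, 0.2615]
eef_rot: [0.0, 0.688, 0.726, 0.0]
wrist_force: [-0.1, -0.3, -0.2]
opening: 0.996
grasp_force: 0.0
```

View pics/end.png

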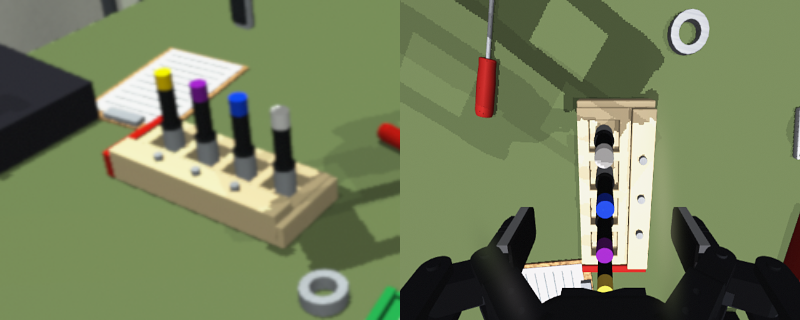

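All four stand upright in order from the red end: yellow, purple, blue, white. The gripper is clear.

```bash
python3 -c "
from bench import workorder;print(workorder.hand_in())"
```

```text
the job is handed in; nothing more can be done
None
```

The four gauges stand upright in the beige rack in the order yellow, purple, blue, white from the red end, and I handed the job in at about 42 s on the robot's clock; the hand-in returned no verdict.

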